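Shim the rocking bench instrument

TASK

The grey bench instrument rocks because its front-left foot, under the orange corner pad, is too short. With your fingertips push the yellow wedge along the table, thin end first, under that foot until the instrument stands level, then press down firmly on the orange pad to check that it no longer rocks, and let go. Only push and press: do not lift anything, do not shove the instrument from its place, and leave the other things alone.

Things in the scene. Friction and masses are not known exactly. Their poses are not given: they have to be found in the camera images.
- instrument: grey bench instrument on four feet, loose, about 0.9 kg, 150 (x) x 190 (y) x 78 mm high with feet. Origin: centre of the footprint at the feet's undersides. x points from the white front panel (at x = -75 mm) to the back, y to the robot's left, z up. Case underside 18 mm up. Feet at x = +-55, y = +-75 mm, 20 mm wide, black. Two black knobs stand 12 mm out of the panel at y = -30 and -64 mm, 58 mm up
- short_foot (a point): lowest point of the short front-left foot, in the instrument at (-55, +75, +6) mm: a steel stub with a ball end of 9 mm radius, 6 mm shorter than the other feet. At the start it is on the table, carries about 1 N, and the box leans 4 degrees onto it (it rocks about the diagonal of the two feet beside it); it is 6 mm up when the instrument is level
- pad_top (a point): centre of the top of the orange round pad, 30 mm diameter, 4 mm thick, on the instrument's top over the short foot, in the instrument at (-55, +75, +82) mm; the other three corners have black caps
- corner_pad: the same orange pad; origin at the centre of its underside; fixed to the instrument
- wedge: yellow plastic wedge, loose, about 80 g, 90 mm long (x), 50 mm wide (y). Origin: centre of its underside; x points to the thin end. Ramp from x = +45 mm (1 mm high) to +5 mm (6 mm high); flat top 6 mm high, which levels the instrument, from +5 to -29 mm; from -29 to -45 mm an upright heel 28 mm high. The foot should end on the flat (x -20 to 0 mm is safe)
- wedge_heel (a point): centre of the heel's flat upright back, the face to push (50 mm wide, 28 mm high), 14 mm up, at x = -45 mm in the wedge; it looks to the wedge's -x. The heel's front meets the instrument's front panel when the wedge is as far in as it goes
- battery: bystander: silver battery, 50 x 14 mm, lying on the table; origin under its centre
- driver: bystander: small screwdriver with blue handle, 112 mm long (along its y), 12 mm thick; origin under its centre
- board: bystander: pale open device shell with a green circuit board, 147 x 90 x 19 mm; origin under its centre
- memory_stick: bystander: green memory stick, 18 x 53 x 8 mm; origin under its centre
Not all that is in view belongs to the job. Several things have the shape of the wedge; the one meant has the colours described above.

How it is judged (in metres and radians):
On the way, in this order (a step that is already met when the one before it is completed fails the run):
1. the wedge is under the short foot and carries it, and the instrument stands level (angle between instrument's own z axis and vertical below 0.01 rad and contact force between wedge and instrument above 0.3 N and x of short_foot in the frame of wedge between -0.029 and 0.014 m and y of short_foot in the frame of wedge between -0.025 and 0.025 m), for 0.2 s.
2. the fingers press the orange pad with more than 3 N while the instrument stays level on the wedge (all of step 1 and contact force between the fingers and corner_pad above 3 N), for 0.2 s.
At the end, for the whole second after the job is handed in: the instrument stands within 0.6 degrees of level and at rest, with its short foot resting on the wedge's flat (or within 9 mm of it on the ramp) and the wedge flat on the table (all of step 1 and linear speed of each of instrument, wedge below 0.01 m/s and height (world z) of wedge below 0.004 m); the robot touches nothing.
It fails at once if the wedge is lifted off the table (15 mm) (height (world z) of wedge above 0.015 m).
It fails at once if the instrument is lifted (15 mm) (height (world z) of instrument above 0.015 m).
It fails at once if the instrument is tipped by more than 9 degrees (angle between instrument's own z axis and vertical above 0.16 rad).
It fails at once if the instrument is shoved more than 30 mm from its place (distance of instrument from where it was at the start of the episode above 0.03 m).
It fails at once if a bystander (battery, screwdriver, board, memory stick) is moved more than 20 mm (distance of any of battery, driver, board, memory_stick from where it was at the start of the episode above 0.02 m).
It also fails if it takes over 45 s, if anything falls off the work surface, if the arm or the gripper's body presses on something with over 40 N, if the wrist force passes 120 N, or if a joint passes its speed limit or range.

ROBOT

A 6-joint arm with a two-finger parallel gripper is mounted at the origin on a cart in front of the work surface, level with it; the furniture and walls round the work are solid. World frame = base frame: x ahead of the robot, y to its left, z up, the work surface at z = 0. Lengths are in mm, angles in rad, forces in N, time in s.
With the tool pointing down it reaches from about 350 to 800 mm from the base axis. Payload 7.3 kg.
Tool frame: the origin (TCP) lies at the very end of the fingers, on their centre line; the grasp point (between the pads) lies 19 mm behind it (r.grasp_offset is the distance from the TCP to the grasp point, in mm); z points along the fingers, y is the direction in which the jaws open and shut (so a half turn about z gives the same grasp; the last joint's range is limited). The gripper opens to 85 mm and grips with 20 to 120 N. Pads are 22 mm wide; open, the fingers measure 114 mm over their backs; the gripper's body (76 mm by 85 mm) begins 54 mm behind the grasp point. The pads swing forward as they close: fully open they stand 13 mm farther back than shut.
Start: joints at [1.019, 0.342, 1.524, -0, 1.275, -0.146], TCP at [207.233, 482.389, 231.322] pointing down, gripper open.
Joint ranges: [-2.53, 2.53], [-0.77, 2.02], [0.04, 2.7], [-1, 4.14], [0.28, 2.66], [-3.11, 3.11]. Speed limits (rad/s): [2.57, 2.57, 3.14, 3.14, 3.14, 3.14].

INTERFACE

Orientations are given as a unit quaternion [x, y, z, w].
In Python, from workcell import r, hand, solver, status, viewer, models gives the robot as it stands. Calls block until the motion is done:
- r.reach(position, orientation): joint-space move of the TCP to a pose.
- r.move_straight(position, feed=150, ori=None, guard=None): straight line of the TCP; ori=None keeps the orientation; feed is the mean speed in mm/s. With guard (N) it stops when the force on the tool has changed by that much, and returns True; else False.
- r.goto_joints(angles): joint-space move.
- hand.move_gripper(opening, grip_force=None): opening from 0.0 (shut) to 1.0 (fully open); grip_force is the grip in N (None keeps the last); returns when the fingers have stopped.
- r.sleep(seconds).
- solver.inverse_kinematics(position, orientation): joint angles nearest the present ones, or None.
- status.read_state(): the state.
- viewer.get_image(name): name is "scene" or "side" or "wrist"; returns a dict with "img" (400x640x3 uint8, red, green, blue), "K" (3x3 intrinsics, pixels), "k1" (the pictures are not rectified: a ray, as slopes to the right and down, at radius r is drawn at 1 + k1 r^2 times it, then the intrinsics apply), "extrinsics" (4x4, takes a point from world to camera coordinates); the wrist camera has in their place "hand_eye" (4x4, takes a point from camera to tool coordinates, whose origin is the TCP and whose axes are the flange's). Camera axes: x right, y down, z forward; pixel columns grow to the right and rows downward; lengths in mm; the calibration is good to about 2 mm. A picture is of the moment at which its call begins: read the wrist's pose just before it. There is no depth.
A pose or a line that the arm cannot do raises r.PlanningError and nothing moves.
- r.job_done(): hands the job in, once; it reports no verdict.
Trained networks look in the newest picture that a camera, given by its name, has taken for a name from the list of things; names that differ only in an ending like _2 or _b are one class to them, and where a whole thing is asked for, a point or a joint stands for the part that bears it (a point fixed in the world has none). Each returns a list of dicts, best first, with "p" (0 to 1); they miss things now and then, are a little off and sometimes report something else, mostly with a low value. They report only what shows in the picture. A call takes as long as a camera call. They do not tell look-alikes from the thing itself.
- models.spot_in(camera, thing): "extent" ([left, top, right, bottom] in pixels, round what is visible of it).
- models.outline_of(camera, thing): "mask" (400x640 bool, what is visible of it) and "extent" ([left, top, right, bottom] in pixels, round what is visible of it).
- models.place_of(camera, thing): "uv" ([column, row] in pixels: a listed point, or the origin of a listed thing).
The state is a dict: "clock": time; "joint_positions": joint angles; "joint_vel": joint speeds; "joint_torque": joint torques, N m; "eef_pos": TCP position; "orientation": TCP orientation; "contact_force": force on the tool from outside, world axes, zero at the start; "wrist_torque": the same for the moment, N m; "width": opening from 0.0 (shut) to 1.0 (fully open).
Only numpy, scipy, OpenCV 4.12 (cv2) and the standard library are available. Lean on these libraries where they do the work, as an engineer would, in place of code of your own. Each camera call takes 0.05 s, during which the arm holds its last target. There are 200 camera calls.

## Working session

There is one attempt and no reset: what is moved stays moved. The work goes in short steps, each a Python script; the robot and the scene stay as the last script left them, time stands still between calls to the robot, and variables do not carry over. Pictures are saved under pics/ and viewed, about 8 in all and at most 12, crops included, and the job is handed in when it is done.

```bash
mkdir -p pics; ls; cat > h.py <<'E'
import numpy as np, cv2
from workcell import r, hand, solver, status, viewer, models
from scipy.spatial.transform import Rotation as R
def cam(name):
    s=status.read_state(); d=viewer.get_image(name)
    if 'extrinsics' in d: E=np.array(d['extrinsics'])
    else:
        T=np.eye(4);T[:3,:3]=R.from_quat(s['orientation']).as_matrix();T[:3,3]=s['eef_pos']
        E=np.linalg.inv(T@np.array(d['hand_eye']))
    d['E']=E; d['K']=np.array(d['K']); return d
def save(d,f,box=None,k=1):
    im=d['img'][:,:,::-1]
    if box: im=im[box[1]:box[3],box[0]:box[2]]
    cv2.imwrite('pics/'+f,cv2.resize(im,None,fx=k,fy=k,interpolation=cv2.INTER_CUBIC))
def ray(d,uv):
    K=d['K'];q=np.array([(uv[0]-K[0,2])/K[0,0],(uv[1]-K[1,2])/K[1,1]]);p=q.copy()
    for _ in range(20): p=q/(1+d['k1']*(p@p))
    E=d['E'];o=-E[:3,:3].T@E[:3,3];v=E[:3,:3].T@np.array([p[0],p[1],1]);return o,v/np.linalg.norm(v)
def onz(d,uv,z=0):
    o,v=ray(d,uv);return o+v*(z-o[2])/v[2]
def proj(d,P):
    E=d['E'];c=E[:3,:3]@np.asarray(P,float)+E[:3,3];p=c[:2]/c[2];p=p*(1+d['k1']*(p@p))
    return np.array([d['K'][0,0]*p[0]+d['K'][0,2],d['K'][1,1]*p[1]+d['K'][1,2]])
E
python3 - <<'E'
from h import *
for c in ['scene','side','wrist']:
    d=cam(c); save(d,c+'0.png'); print(c,(-d['E'][:3,:3].T@d['E'][:3,3]).round())
    for t,z in [('wedge',0),('wedge_heel',14),('pad_top',80),('short_foot',0),('instrument',0),('battery',0),('driver',0),('board',0),('memory_stick',0)]:
        for m in models.place_of(c,t)[:4]:
            print(t,round(m['p'],2),np.round(m['uv']),onz(d,m['uv'],z).round()[:2])
E
```

```text
pics
scene [  66. -874.  778.]
wedge 0.79 [311. 306.] [ 377. -258.]
wedge 0.78 [275. 233.] [410.  58.]
wedge 0.75 [301. 182.] [615. 297.]
wedge 0.7 [287. 206.] [504. 178.]
wedge_heel 0.66 [310. 289.] [ 394. -216.]
wedge_heel 0.6 [267. 237.] [374.  33.]
wedge_heel 0.54 [273. 204.] [459. 192.]
wedge_heel 0.46 [287. 180.] [566. 318.]
pad_top 0.61 [309. 183.] [581. 161.]
pad_top 0.35 [368. 249.] [ 569. -214.]
short_foot 0.79 [312. 201.] [596. 166.]
instrument 0.72 [334. 211.] [630.  79.]
battery 0.6 [328. 248.] [521. -79.]
battery 0.43 [312. 205.] [583. 143.]
driver 0.6 [292. 271.] [ 387. -119.]
driver 0.4 [334. 209.] [638.  92.]
board 0.58 [253. 180.] [461. 398.]
memory_stick 0.47 [367. 254.] [ 613. -153.]
side [-160. -840.  764.]
wedge 0.92 [286. 248.] [411.  60.]
wedge 0.85 [361. 322.] [ 393. -251.]
wedge 0.66 [320. 212.] [582. 151.]
wedge 0.6 [287. 218.] [491. 179.]
wedge_heel 0.96 [352. 301.] [ 409. -202.]
wedge_heel 0.64 [285. 187.] [571. 310.]
wedge_heel 0.59 [275. 217.] [454. 183.]
wedge_heel 0.57 [273. 252.] [366.  49.]
pad_top 0.57 [313. 186.] [570. 167.]
short_foot 0.94 [321. 212.] [586. 151.]
instrument 0.64 [353. 217.] [641.  77.]
instrument 0.29 [317. 187.] [663. 275.]
battery 0.36 [359. 261.] [528. -86.]
memory_stick 0.6 [398. 257.] [ 615. -131.]
wrist [142. 510. 374.]
wedge 0.66 [122. 397.] [415.  68.]
board 0.79 [323. 358.] [469. 386.]
```

```bash
python3 - <<'E'
import cv2
a=cv2.imread('pics/scene0.png')[130:350,180:440]
cv2.imwrite('pics/s1.png',cv2.resize(a,None,fx=2.7,fy=2.7,interpolation=cv2.INTER_CUBIC))
E
```

```text
(no output)
```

View pics/s1.png

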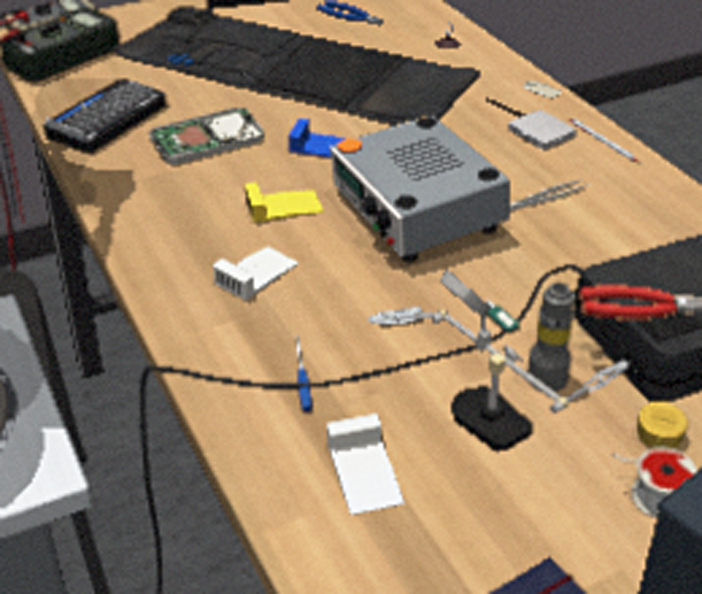

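The four wedge-shaped things in the scene image are yellow (285,205), blue (297,182), white (275,233) and white (311,306). The yellow one is the one described. I'll check it close up with the wrist camera.

```bash
cat >> h.py <<'E'
def tool(yaw,tilt=0,flip=1):
    # push direction p (horizontal, at yaw); tool z down, leaned tilt toward p; tool y = perpendicular
    p=np.array([np.cos(yaw),np.sin(yaw),0]);z=np.cos(tilt)*np.array([0,0,-1])+np.sin(tilt)*p
    y=flip*np.array([-p[1],p[0],0]);x=np.cross(y,z)
    return R.from_matrix(np.c_[x,y,z]).as_quat()
E
python3 - <<'E'
from h import *
d=viewer.get_image('wrist'); print(np.array(d['hand_eye']).round(2))
for f in (1,-1):
  for P in ([430,170,300],[480,170,330]):
    q=solver.inverse_kinematics(P,tool(0,0,f)); print(f,P,None if q is None else np.round(q,2))
E
```

```text
[[   0.     -0.96   -0.28   70.7 ]
 [   1.     -0.      0.     -0.16]
 [  -0.     -0.28    0.96 -143.04]
 [   0.      0.      0.      1.  ]]
1 [430, 170, 300] [ 0.21  0.18  1.56 -0.    1.41 -1.36]
1 [480, 170, 330] [ 0.19  0.25  1.38 -0.    1.51 -1.38]
-1 [430, 170, 300] [ 0.21  0.18  1.56 -0.    1.41  1.78]
-1 [480, 170, 330] [ 0.19  0.25  1.38 -0.    1.51  1.76]
```

```bash
cat >> h.py <<'E'
def look(fn,c='wrist',k=1.25,things=(('wedge',0),('wedge_heel',14),('pad_top',78),('short_foot',0),('instrument',0))):
    d=cam(c); save(d,fn,None,k)
    for t,z in things:
        for m in models.place_of(c,t)[:3]:
            print(t,round(m['p'],2),np.round(m['uv']),onz(d,m['uv'],z).round(1)[:2])
    return d
E
python3 - <<'E'
from h import *
r.reach([470,160,330],tool(0)); d=look('w1.png')
import pickle; pickle.dump(d,open('w1.pkl','wb'))
hsv=cv2.cvtColor(d['img'],cv2.COLOR_RGB2HSV)
for n,lo,hi in [('yellow',(24,120,90),(35,255,255)),('orange',(5,170,120),(19,255,255))]:
    m=cv2.inRange(hsv,lo,hi);k,l,s,c=cv2.connectedComponentsWithStats(m)
    for i in range(1,k):
        if s[i,4]>150: print(n,s[i],c[i].round(1))
E
```

```text
wedge 0.96 [254. 122.] [412.   71.8]
wedge 0.8 [390. 247.] [613.5 289.1]
wedge 0.73 [ 25. 107.] [ 391.  -262.6]
wedge_heel 0.93 [330. 154.] [458.5 184.6]
wedge_heel 0.89 [234.  93.] [372.3  47.9]
wedge_heel 0.83 [412. 227.] [573.6 317.1]
pad_top 0.73 [321. 250.] [583.9 170.6]
short_foot 0.77 [314. 235.] [593.1 160.6]
instrument 0.96 [272. 261.] [640.6  90.8]
yellow [ 304  150   45   60 1842] [325.2 179.1]
orange [308 241  20  19 314] [317.5 250. ]
```

View pics/w1.png

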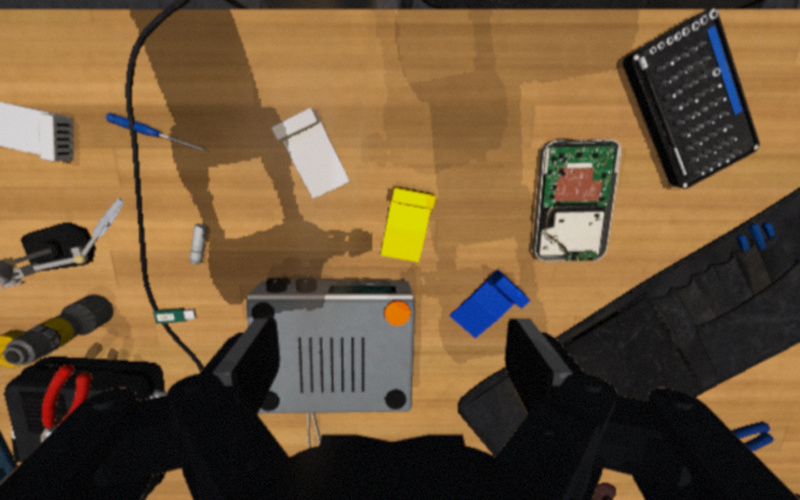

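The close view shows the yellow wedge at picture (408,225), which is (326,180) in the original pixels. Its heel faces the robot and its thin end points at the orange pad at (397,313), with the wedge turned a few degrees. Next I'll fit the wedge and instrument poses precisely.

```bash
cat >> h.py <<'E'
from scipy.optimize import minimize, least_squares
W=[np.array([[-45,-45,-29,-29],[0,28,28,0]]),np.array([[-45,-45,5,45,45],[0,6,6,1,0]])]
def ymask(d):
    m=cv2.inRange(cv2.cvtColor(d['img'],cv2.COLOR_RGB2HSV),(22,110,50),(36,255,255))
    k,l,s,c=cv2.connectedComponentsWithStats(m)
    # wedge = component nearest plausible area
    i=1+np.argmax(s[1:,4]);return (l==i).astype(np.uint8)
def wedge_fit(d,x0,sx=8):
    m=cv2.resize(ymask(d),None,fx=4,fy=4,interpolation=cv2.INTER_LINEAR)
    def ren(v):
        c,s=np.cos(v[2]),np.sin(v[2]);a=np.zeros_like(m)
        for q in W:
            pts=[proj(d,[v[0]+c*X-s*Y,v[1]+s*X+c*Y,Z]) for X,Z in q.T for Y in(-25,25)]
            h=cv2.convexHull(np.float32(pts));cv2.fillPoly(a,[np.int32(np.round(h*4+1.5))],1)
        return a
    f=lambda v:1-(ren(v)&m).sum()/max(1,(ren(v)|m).sum())
    b=minimize(f,x0,method='Nelder-Mead',options=dict(initial_simplex=np.array(x0)+np.array([[0,0,0],[sx,0,0],[0,sx,0],[0,0,.15]]),xatol=.05,fatol=1e-5))
    return b.x,1-b.fun
E
python3 - <<'E'
from h import *
import pickle; d=pickle.load(open('w1.pkl','rb'))
print(wedge_fit(d,[500,178,-.15]))
print(np.bincount(ymask(d).ravel()))
# instrument: caps/pad circles
g=d['img']; hsv=cv2.cvtColor(g,cv2.COLOR_RGB2HSV)
mo=cv2.inRange(hsv,(5,150,100),(19,255,255)); M=cv2.moments(mo[230:270,295:340]); pad=[295+M['m10']/M['m00'],230+M['m01']/M['m00']]
obs=[pad]
for u,v in [(210,249),(215,321),(317,319)]:
    w=(g[v-12:v+13,u-12:u+13].max(2)<55).astype(np.uint8)
    k,l,s,c=cv2.connectedComponentsWithStats(w); i=1+np.argmax(s[1:,4]); print(s[i],c[i]+[u-12,v-12]); obs.append(c[i]+[u-12,v-12])
L=np.array([[-55,75,82],[-55,-75,82],[55,-75,82],[55,75,82]],float)
ax=np.array([55,75,0])/np.hypot(55,75)
def mdl(v):
    a=R.from_rotvec([0,0,v[2]]); t=R.from_rotvec(-ax*v[3])
    return np.array([proj(d,a.apply(t.apply(p))+[v[0],v[1],0]) for p in L])
for use in ([0,2,3],[0,1,2,3]):
  for T in (.0,.07):
    f=least_squares(lambda v:(mdl([*v,T])-obs)[use].ravel(),[640,85,0]);print(use,T,f.x,f.fun.round(1), 'pad',np.round(onz(d,pad,77),1))
t=R.from_rotvec(-ax*.07);print(t.apply([-55,75,6]),t.apply([-55,75,82]))
E
```

```text
(array([ 4.99719032e+02,  1.78036402e+02, -1.86540134e-01]), np.float64(0.9711494478206888))
[254097   1903]
[  2   4  21  21 347] [210.26801153 251.85014409]
[  0   0  20  25 344] [210.94186047 319.19476744]
[  3   5  17  15 189] [316.05820106 318.94179894]
[0, 2, 3] 0.0 [ 6.35344183e+02  9.17089882e+01 -3.98890791e-02] [-3.9  2.9  4.1 -3.8  0.1 -0. ] pad [581.3 174.5  77. ]
[0, 2, 3] 0.07 [ 6.39173323e+02  8.90447720e+01 -5.89072012e-02] [-2.7  1.6  2.8 -2.5  0.   0.3] pad [581.3 174.5  77. ]
[0, 1, 2, 3] 0.0 [ 6.37282060e+02  9.13194222e+01 -2.32523274e-02] [-4.9  3.4  0.1 -2.5  4.6 -1.9  0.5  0.4] pad [581.3 174.5  77. ]
[0, 1, 2, 3] 0.07 [ 6.41739399e+02  8.81874652e+01 -3.42092822e-02] [-4.3  2.   0.8 -3.1  3.3  0.1  0.3  0.7] pad [581.3 174.5  77. ]
[-55.16323223  75.11970363  -0.21894277] [-59.4498041   78.26318968  75.59493325]
```

```bash
python3 - <<'E'
from h import *
import pickle
hand.move_gripper(0.18); r.reach([480,240,330],tool(0)); d=look('w2.png'); pickle.dump(d,open('w2.pkl','wb'))
print(wedge_fit(d,[500,178,-.18]))
L=np.array([[-55,75,82],[-55,-75,82],[55,-75,82],[55,75,82]],float)
for p in L: print(proj(d,p*[1,1,.95]+[640,89,0]).round())
E
```

```text
wedge 0.96 [274. 176.] [504.6 179.4]
wedge 0.67 [340. 236.] [604.9 285.1]
wedge 0.63 [196. 117.] [415.9  66.9]
wedge_heel 0.94 [176.  86.] [374.   47.8]
wedge_heel 0.62 [276. 147.] [457.3 184.7]
wedge_heel 0.57 [360. 221.] [573.6 314.3]
pad_top 0.78 [261. 244.] [584.2 167.5]
short_foot 0.7 [265. 229.] [592.9 161.7]
instrument 0.84 [223. 258.] [645.5  87.9]
(array([ 5.00110804e+02,  1.77853744e+02, -1.88694282e-01]), np.float64(0.9607843137254902))
[258. 244.]
[151. 244.]
[161. 312.]
[262. 312.]
```

View pics/w2.png

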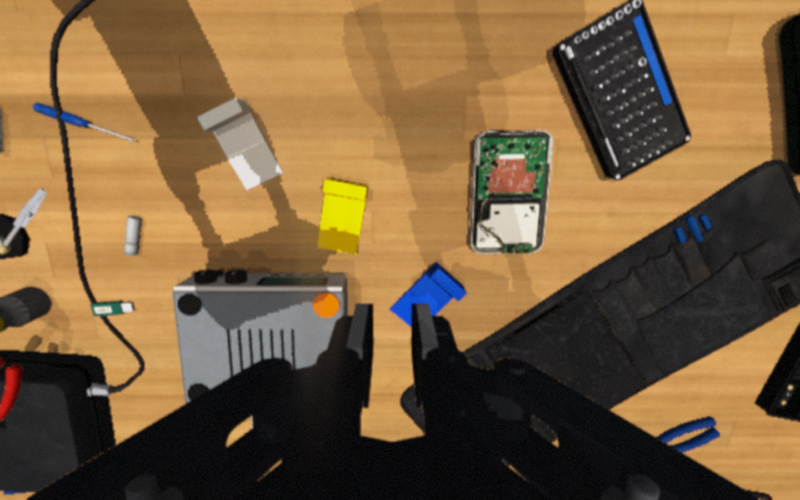

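```bash
python3 - <<'E'
from h import *
import pickle
L=np.array([[-55,75,82],[-55,-75,82],[55,75,82]],float)
ax=np.array([55,75,0])/np.hypot(55,75); t=R.from_rotvec(-ax*.07)
ds=[pickle.load(open(f,'rb')) for f in('w1.pkl','w2.pkl')]
obs=[]
for d,c,ks in zip(ds,[(317,250),(260,243)],[[(210,249),(317,319)],[(152,243)]]):
    g=d['img'];hsv=cv2.cvtColor(g,cv2.COLOR_RGB2HSV);x,y=c
    M=cv2.moments(cv2.inRange(hsv,(5,150,90),(19,255,255))[y-20:y+20,x-20:x+20]);o=[(0,[x-20+M['m10']/M['m00'],y-20+M['m01']/M['m00']])]
    for j,(u,v) in zip((1,2),ks):
        p=g[v-14:v+15,u-14:u+15].max(2); l=(p<60).astype(np.uint8); l[:6 if j==1 else 0]=0
        k,lab,s,cc=cv2.connectedComponentsWithStats(l); i=1+np.argmax(s[1:,4]); o.append((j,cc[i]+[u-14,v-14])); print(s[i])
    obs.append(o)
def f(v,T=None):
    a=R.from_rotvec([0,0,v[2]]);o=[]
    for d,ob in zip(ds,obs):
        for j,uv in ob: o+=list(proj(d,a.apply(t.apply(L[j]))+[v[0],v[1],0])-uv)
    return np.array(o)
b=least_squares(f,[640,88,0],loss='soft_l1');print(b.x,f(b.x).round(1))
a=R.from_rotvec([0,0,b.x[2]])
for n,p in [('foot',[-55,75,6]),('pad',[-55,75,82]),('knobL',[-87,-30,58]),('panelL',[-75,95,60])]: print(n,(a.apply(t.apply(p))+[b.x[0],b.x[1],0]).round(1))
E
```

```text
[  3   6  23  23 404]
[  5   7  17  15 196]
[  5   6  19  17 243]
[ 6.42612427e+02  8.81708260e+01 -1.22221720e-02] [-3.7  1.   0.  -2.6  1.1  0.2  0.6 -0.3 -0.3  0.4]
foot [ 5.884e+02  1.640e+02 -2.000e-01]
pad [584.1 167.2  75.6]
knobL [552.1  61.6  54.2]
panelL [565.7 186.4  51.7]
```

```bash
cat >> h.py <<'E'
def along(c,yaw,s,z,lat=0):
    return [c[0]+s*np.cos(yaw)-lat*np.sin(yaw),c[1]+s*np.sin(yaw)+lat*np.cos(yaw),z]
E
python3 - <<'E'
from h import *
c=[500,178];yaw=-.187;q=tool(yaw,.35)
hand.move_gripper(0.18)
r.reach(along(c,yaw,-85,150),q)
r.move_straight(along(c,yaw,-85,10),100)
f=lambda:np.round(status.read_state()['contact_force'],2)
print(f()); print('stop',r.move_straight(along(c,yaw,-40,10),25,guard=0.7),f(),np.round(status.read_state()['eef_pos'],1))
d=look('w3.png',things=())
print(wedge_fit(d,[505,177,-.18]),status.read_state()['clock'],status.read_state()['width'])
E
```

```text
Traceback (most recent call last):
workcell.PlanningError: the arm cannot follow that straight line within its joint ranges
```

```bash
python3 - <<'E'
from h import *
c=[500,178];yaw=-.187
for T in (0,.1,.2,.25,.3,.35):
    print(T,[None if (q:=solver.inverse_kinematics(along(c,yaw,s,10),tool(yaw,T))) is None else np.round(q,2).tolist() for s in(-75,45)])
E
```

```text
0 [[0.26, 0.56, 1.93, -0.0, 0.65, -1.12], [0.17, 0.68, 1.64, -0.0, 0.82, -1.22]]
0.1 [[0.29, 0.53, 2.0, -0.09, 0.52, -1.02], [0.19, 0.65, 1.72, -0.06, 0.68, -1.15]]
0.2 [[0.32, 0.51, 2.07, -0.25, 0.4, -0.83], [0.21, 0.62, 1.8, -0.15, 0.54, -1.05]]
0.25 [[0.34, 0.51, 2.1, -0.39, 0.34, -0.69], [0.22, 0.61, 1.84, -0.22, 0.47, -0.98]]
0.3 [[0.36, 0.51, 2.13, -0.58, 0.29, -0.48], [0.23, 0.61, 1.88, -0.32, 0.4, -0.87]]
0.35 [None, [0.25, 0.6, 1.91, -0.45, 0.34, -0.73]]
```

```bash
python3 - <<'E'
from h import *
c=[500,178];yaw=-.187;q=tool(yaw,.15)
r.reach(along(c,yaw,-80,120),q)
r.move_straight(along(c,yaw,-80,12),100)
f=lambda:np.round(status.read_state()['contact_force'],2)
print(f()); print('stop',r.move_straight(along(c,yaw,-40,12),25,guard=0.7),f(),np.round(status.read_state()['eef_pos'],1))
d=look('w3.png',things=())
print(wedge_fit(d,[505,177,-.18]),status.read_state()['clock'],status.read_state()['width'])
E
```

```text
[-0.68 -0.13  0.24]
stop True [-1.06 -0.23 -0.67] [449.6 187.4  11.7]
(array([ 5.06214689e+02,  1.68999979e+02, -6.64093871e-02]), np.float64(0.323762369887701)) 8.625 0.181961754335255
```

View pics/w3.png

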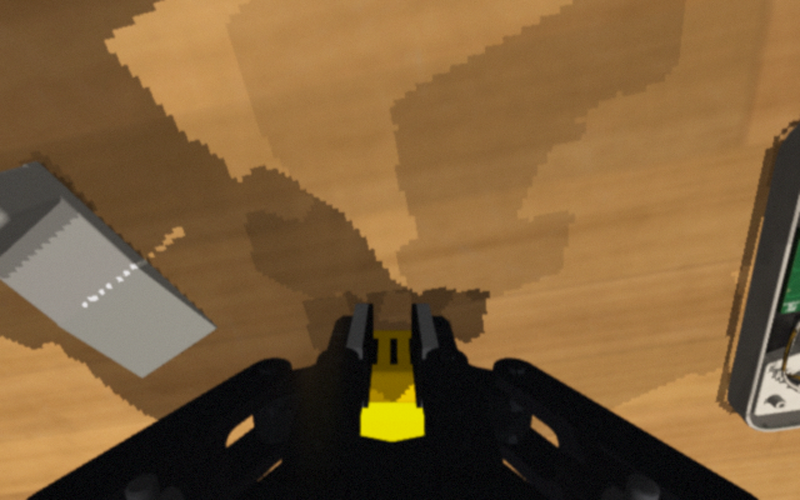

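Picture 4 shows both fingers behind the heel and centred on it, with the wedge at columns 360–425 and the fingers at 360 and 428. Next is the push along the wedge axis, in stages.

```bash
python3 - <<'E'
from h import *
c=[500,178];yaw=-.187
f=lambda:(np.round(status.read_state()['contact_force'],2),np.round(status.read_state()['eef_pos'],1))
for s in (-10,5,20,28):
    r.move_straight(along(c,yaw,s,12),30); print(s,*f())
for n in('scene','side'):
    d=cam(n);save(d,n+'4.png',(230,140,380,260),5)
    for t,z in (('wedge',0),('wedge_heel',14),('pad_top',80)):
        m=[m for m in models.place_of(n,t)]; print(n,t,[(round(k['p'],2),onz(d,k['uv'],z)[:2].round().tolist()) for k in m[:4]])
    print(ymask(d).sum(), np.argwhere(ymask(d)).mean(0))
E
```

```text
-10 [ 1.3   0.81 -0.01] [490.2 179.9  12.1]
5 [ 0.5  -0.58 -0.37] [505. 177.  12.]
20 [ 1.05 -0.47  0.47] [519.7 174.2  12. ]
28 [-0.43 -0.99  0.16] [527.8 172.7  12. ]
scene wedge [(0.62, [589.0, 165.0]), (0.61, [398.0, 52.0]), (0.56, [383.0, -256.0]), (0.5, [607.0, 300.0])]
scene wedge_heel [(0.9, [370.0, 41.0]), (0.89, [391.0, -214.0]), (0.7, [535.0, 151.0]), (0.55, [567.0, 311.0])]
scene pad_top [(0.4, [596.0, 175.0])]
215 [286.72093023 424.59534884]
side wedge [(0.95, [389.0, -255.0]), (0.85, [410.0, 53.0]), (0.65, [598.0, 172.0]), (0.63, [600.0, 287.0])]
side wedge_heel [(0.91, [372.0, 54.0]), (0.78, [396.0, -215.0]), (0.65, [544.0, 173.0]), (0.53, [576.0, 315.0])]
side pad_top [(0.47, [600.0, 183.0])]
275 [291.53818182 482.60363636]
```

View pics/scene4.png

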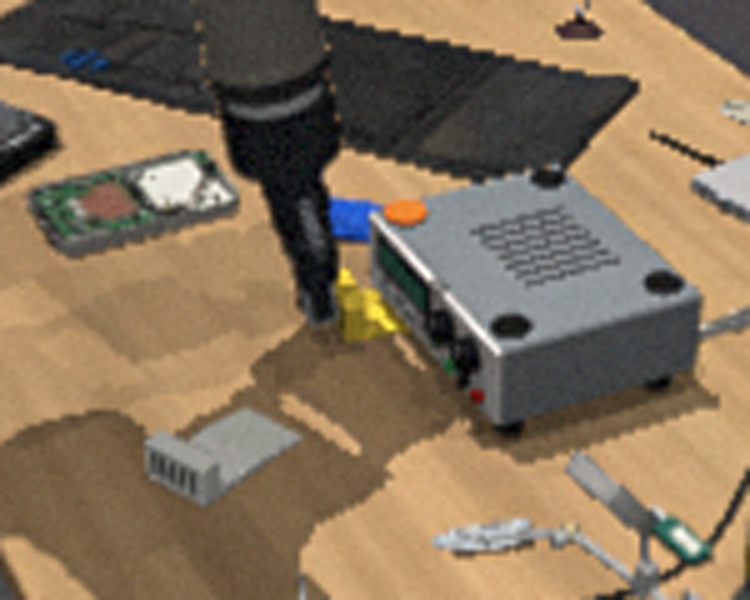

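Picture 5 shows the wedge (crop 370,310) passing under the front-left corner, with its heel still clear of the panel. The push continues, then I'll back off and measure.

```bash
python3 - <<'E'
from h import *
c=[500,178];yaw=-.187
f=lambda:(np.round(status.read_state()['contact_force'],2),np.round(status.read_state()['eef_pos'],1))
for s in (34,40):
    print(s,r.move_straight(along(c,yaw,s,12),20,guard=8),*f())
r.move_straight(along(c,yaw,10,12),80); r.move_straight(along(c,yaw,-40,200),150)
r.reach([470,210,260],tool(0)); d=look('w5.png')
import pickle;pickle.dump(d,open('w5.pkl','wb')); print(status.read_state()['clock'])
E
```

```text
34 False [-0.08 -0.1  -0.1 ] [533.7 171.6  12. ]
40 False [-0.05  0.26  0.43] [539.6 170.5  12. ]
wedge 0.74 [283. 258.] [600.8 165.2]
wedge 0.7 [201. 125.] [415.2  66.5]
wedge 0.68 [367. 262.] [606.5 287.2]
wedge_heel 0.89 [392. 244.] [572.7 316.3]
wedge_heel 0.63 [179.  92.] [376.1  49.6]
wedge_heel 0.57 [281. 232.] [555.1 165.5]
short_foot 0.66 [283. 254.] [594.5 165.4]
instrument 0.76 [233. 282.] [638.9  91. ]
15.8833
```

View pics/w5.png

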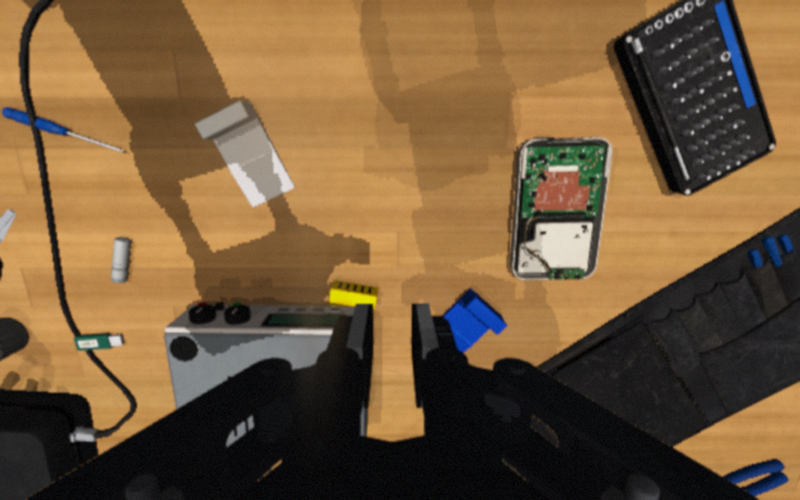

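Picture 6 shows the heel (353,295) against the panel's front edge, but a finger hides the pad. I'll look again from a shifted pose and measure.

```bash
cat > m.py <<'E'
from h import *
r.reach([470,70,300],tool(0)); d=look('w6.png',things=())
hsv=cv2.cvtColor(d['img'],cv2.COLOR_RGB2HSV)
m=cv2.inRange(hsv,(5,150,60),(19,255,255));k,l,s,c=cv2.connectedComponentsWithStats(m)
for i in range(1,k):
    if s[i,4]>80: print('orange',s[i],c[i].round(1),onz(d,c[i],82).round(1),onz(d,c[i],76).round(1))
ct=max(cv2.findContours(ymask(d),cv2.RETR_EXTERNAL,cv2.CHAIN_APPROX_NONE)[0],key=cv2.contourArea)
q=cv2.boxPoints(cv2.minAreaRect(ct));print('yellow box',q.round(1).tolist(),cv2.contourArea(ct))
for z in (28,14): print(z,[onz(d,p,z)[:2].round(1).tolist() for p in q])
for n in('scene','side'):
    e=cam(n); h=cv2.cvtColor(e['img'],cv2.COLOR_RGB2HSV);mm=cv2.inRange(h,(5,150,60),(19,255,255));mm[:140]=0;mm[260:]=0
    k,l,s,c=cv2.connectedComponentsWithStats(mm);i=1+np.argmax(s[1:,4]);print(n,s[i],onz(e,c[i],82).round(1))
print(status.read_state()['clock'])
im=cv2.imread('pics/w6.png')[200:500,150:650]; cv2.imwrite('pics/w6.png',cv2.resize(im,None,fx=1.6,fy=1.6,interpolation=cv2.INTER_CUBIC))
E
python3 m.py
```

```text
orange [   0    0   64   36 1023] [26.3 15.6] [ 302.5 -227.5   82. ] [ 300.9 -232.5   76. ]
orange [ 115    0   75   62 1660] [149.3  21.3] [ 307.8 -101.1   82. ] [ 306.3 -104.    76. ]
orange [  164     0   471   154 22816] [426.2  49.7] [335.  189.9  82. ] [333.9 191.9  76. ]
orange [62  2 21 14 90] [72.2  7.7] [ 295.3 -178.4   82. ] [ 293.6 -182.6   76. ]
orange [ 94   5  20  19 115] [104.2  13.6] [ 300.7 -146.6   82. ] [ 299.1 -150.2   76. ]
orange [311  32  58  21 439] [341.   43.4] [328.8  98.9  82. ] [327.6  99.4  76. ]
orange [ 51  42  45  21 352] [74.4 52.9] [ 337.7 -185.6   82. ] [ 336.7 -189.9   76. ]
orange [ 26  47  35  17 188] [43.9 57.4] [ 342.1 -219.3   82. ] [ 341.2 -224.1   76. ]
orange [  0  53  24  10 119] [10.8 57.5] [ 342.1 -254.6   82. ] [ 341.1 -260.    76. ]
orange [ 161   67   92   51 1890] [202.3  90.4] [375.5 -52.9  82. ] [375.1 -55.   76. ]
orange [  70   79   87   53 1680] [125.  101.6] [ 387.2 -140.2   82. ] [ 387.  -143.7   76. ]
orange [  0  83  37  28 703] [18.5 96.3] [ 381.4 -257.2   82. ] [ 381.1 -262.6   76. ]
orange [162 107  42  25 369] [179.9 1
[... 2347 characters left out ...]
5.4  76. ]
orange [  0 337  45  19 467] [ 20.8 345. ] [ 713.5 -344.2   82. ] [ 718.8 -351.1   76. ]
orange [180 340  20  18  93] [188.4 348. ] [ 719.3 -108.2   82. ] [ 724.7 -111.1   76. ]
orange [567 369  73  31 754] [604.7 384.2] [785.3 500.   82. ] [791.7 507.2  76. ]
yellow box [[25.799999237060547, 294.29998779296875], [41.400001525878906, 265.70001220703125], [66.4000015258789, 279.29998779296875], [50.79999923706055, 307.8999938964844]] 593.0
28 [[666.7, -373.0], [618.0, -336.8], [640.9, -304.8], [691.0, -340.6]]
14 [[675.7, -387.9], [625.4, -350.5], [649.1, -317.5], [700.9, -354.4]]
scene [307 180   8   5  34] [586.3 162.4  82. ]
side [ 24 140  18   8  51] [ -2.4 917.5  82. ]
16.6667
```

View pics/w6.png

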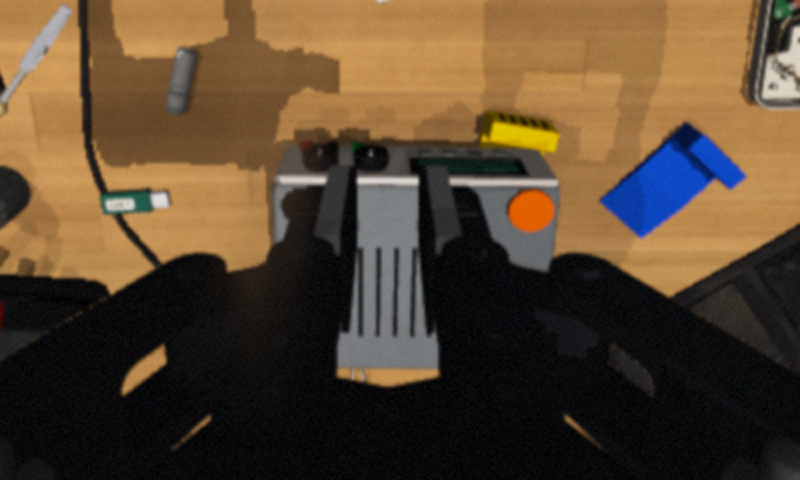

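Picture 7 shows the pad at (530,212) in the crop and the heel at (520,132), just short of the panel front. The colour search must be limited to that region, so I'll fit the heel block from the same pose.

```bash
python3 - <<'E'
from h import *
import h
d=cam('wrist'); g=cv2.inRange(cv2.cvtColor(d['img'],cv2.COLOR_RGB2HSV),(22,120,50),(36,255,255)); 
roi=np.zeros_like(g); roi[238:285,350:410]=1; h.ymask=lambda d:(g&(roi*255)>0).astype(np.uint8)
print(h.ymask(d).sum())
h.W=[h.W[0]]
for x0 in ([592,163,-.18],[585,163,-.05]):
    v,i=wedge_fit(d,x0,6); c,s=np.cos(v[2]),np.sin(v[2]); D=np.array([588.5,162.3])-v[:2]
    print(v.round(3),round(i,3),'foot in wedge',(c*D[0]+s*D[1]).round(1),(-s*D[0]+c*D[1]).round(1))
p=cam('scene'); print(proj(p,[588.5,162.3,82]))
# level check: white panel top edge height difference via pad/cap in scene
E
```

```text
0
[ 5.92e+02  1.63e+02 -1.80e-01] 0.0 foot in wedge -3.3 -1.3
[ 5.85e+02  1.63e+02 -5.00e-02] 0.0 foot in wedge 3.5 -0.5
[311.10957601 181.74096006]
```

```bash
python3 - <<'E'
from h import *
import h
d=cam('wrist'); g=cv2.inRange(cv2.cvtColor(d['img'],cv2.COLOR_RGB2HSV),(22,110,40),(36,255,255)); 
roi=np.zeros_like(g); roi[205:246,360:402]=255; g=cv2.morphologyEx(g&roi,cv2.MORPH_CLOSE,np.ones((5,5))); h.ymask=lambda d:(g>0).astype(np.uint8)
y,x=np.nonzero(g);print((g>0).sum(),x.min(),x.max(),y.min(),y.max())
h.W=[h.W[0]]
for x0 in ([592,163,-.18],[585,163,-.05]):
    v,i=wedge_fit(d,x0,6); c,s=np.cos(v[2]),np.sin(v[2]); D=np.array([588.5,162.3])-v[:2]
    print(v.round(3),round(i,3),'foot in wedge',(c*D[0]+s*D[1]).round(1),(-s*D[0]+c*D[1]).round(1))
E
```

```text
592 360 398 217 237
[ 5.97910e+02  1.61967e+02 -1.29000e-01] 0.901 foot in wedge -9.4 -0.9
[ 5.97800e+02  1.62192e+02 -1.33000e-01] 0.9 foot in wedge -9.2 -1.1
```

The vision fit puts the foot at wedge x of about -9 mm, and the hand position gives about -4 mm. Both are on the flat. Now the pad press.

```bash
python3 - <<'E'
from h import *
q=tool(0);P=[588,162.5]
hand.move_gripper(0.0)
r.reach(P+[150],q); r.sleep(.2)
F=lambda:np.mean([(r.sleep(.02),status.read_state()['contact_force'])[1] for _ in range(10)],0).round(2)
f0=F();r.move_straight(P+[95],60)
print(f0,'hit',r.move_straight(P+[70],12,guard=5)); s=status.read_state();print(np.round(s['eef_pos'],1),F())
z=s['eef_pos'][2]
for k in range(12):
    f=F()-f0
    if f[2]>9: break
    z-=.4; r.move_straight(P+[z],10)
print('z',z,f); r.sleep(.5); print(F()-f0)
d=cam('side');save(d,'side7.png',(250,130,430,265),4)
r.move_straight(P+[z+15],20); r.move_straight(P+[200],150)
r.reach([470,70,300],q); d=cam('wrist');save(d,'w7.png',(130,160,520,310),2)
e=cam('scene');save(e,'scene7.png',(230,140,380,260),5)
print(status.read_state()['clock'])
E
```

```text
[-0.13 -0.48 -0.1 ] hit True
[587.8 162.6  81.8] [-0.56  0.3   5.29]
z 80.57091814384461 [-4.18  0.46 10.58]
[-4.12 -0.07 10.79]
25.4833
```

```bash
python3 - <<'E'
import cv2,numpy as np
a=cv2.imread('pics/scene7.png');b=cv2.imread('pics/side7.png')
h=lambda i:cv2.resize(i,(400,int(400*i.shape[0]/i.shape[1])))
a,b=h(a),h(b);n=min(len(a),len(b));cv2.imwrite('pics/c7.png',np.vstack([np.hstack([a[:n],b[:n]]),cv2.resize(cv2.imread('pics/w7.png'),(800,290))])[:600])
E
```

```text
(no output)
```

View pics/c7.png

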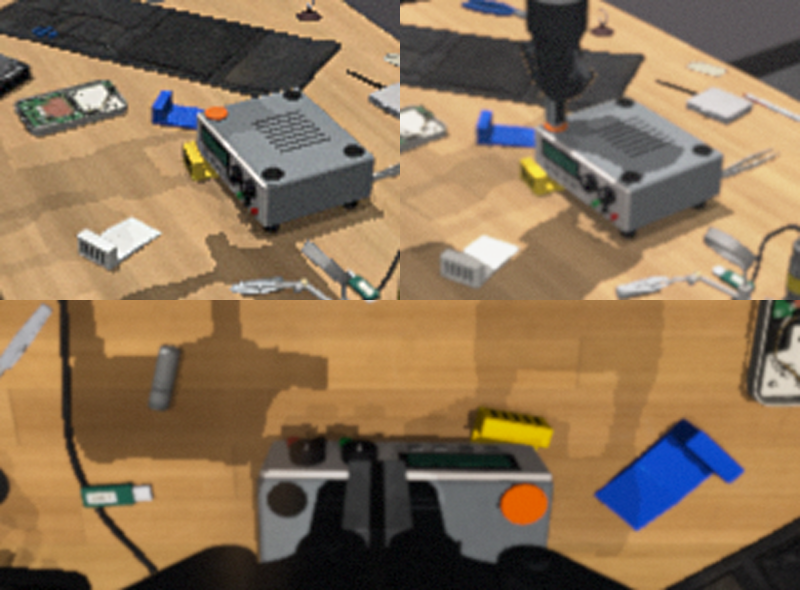

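The pad was met at z = 81.8 mm. Level would be 82 mm and the unshimmed lean about 76 mm, so the instrument is level. It held about 10.7 N with no give. Picture 8 shows the heel still at the panel after release and nothing else moved, so I'll hand it in.

```bash
python3 -c "
from h import *
r.sleep(.3); r.job_done(); print(status.read_state()['clock'])"
```

```text
the job is handed in; nothing more can be done
the job is handed in; nothing more can be done
```

The wedge is under the short foot, the instrument is level by my checks, and the job is handed in. It took about 26 s of the 45 s allowed, and no verdict was reported. I pushed the yellow wedge along its own axis with two fingers on its heel, pressed the orange pad, then withdrew the hand.

**Checks that passed:**
- **Level:** the fingers met the pad at z = 81.8 mm. It would be 82 mm when level and about 76 mm with the original lean.
- **Press:** the pad held about 10.7 N for over 0.5 s. The TCP went about 1.2 mm lower as the force rose from 5 to 10.6 N, and I could not tell arm give from instrument give.
- **After release:** the last pictures show the wedge in place, the instrument apparently where it started, and the battery, memory stick and board undisturbed. The screwdriver is outside these last crops, but the hand did not go near it.

**Checks that disagreed or were weak:**
- **Foot position on the wedge:** the camera fit put it at x ≈ -9 mm and the hand position at x ≈ -4 mm. Both are on the flat, inside the safe -20 to 0 mm. The fit was only fair, with 90 % overlap and a mask cut at one edge.
- **Wedge angle:** it stands about 0.13 rad askew to the instrument by that same fit.
- **Sideways force:** pressing the pad also gave about 4 N sideways on the tool, with no visible movement.

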